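# Take the desk pile apart into its own trays

### The job

Take the pile on the desk apart from the top down, one thing at a time and without shoving about what is still under it, and lay each thing in the shallow wooden tray that is cut to its size: eraser, box of staples, remote control and power bank. Each must end lying flat on its tray's floor, lined up with the tray and let go. Leave the glue stick and the dropper bottle behind standing where they are.

Things in the scene. Friction and masses are not known exactly. Their poses are not given: they have to be found in the camera images.
- rubber: eraser, a white block in a blue paper sleeve, 22 (x) x 42 (y) x 13 (z) mm (12 mm high where it touches), 16 g; top of the pile, lying on the box of staples, its long sides roughly along the box's; origin at the centre of its underside, z up
- staples: cardboard box of staples, tan, 30 (x) x 52 (y) x 21 (z) mm, about 55 g; second from the top, lying lengthwise on one half of the remote; origin at the centre of its underside, z up
- remote: air-conditioner remote control, beige, 132 (x) x 50 (y) x 19 (z) mm, about 110 g; third from the top, lying on the power bank, long sides roughly along it (a like remote under the tree in the far left corner is not meant); origin at the centre of its underside, z up
- bank: power bank, a pale flat block, 128 (x) x 66 (y) x 15 (z) mm, about 220 g; bottom of the pile, on the desk; origin at the centre of its underside, z up
- bank_tray: shallow brown wooden tray for the power bank, fixed to the desk, at any of five places; inside 144 mm along its x axis and 82 mm along its y axis (8 mm to spare on each side of the power bank), walls 4 mm thick (outside 152 x 90 mm), overall height 8 mm, its floor 4 mm above the desk; origin at the centre of its underside, on the desk, z up; the widest tray
- remote_tray: shallow brown wooden tray for the remote control, fixed to the desk, at any of five places; inside 148 mm along its x axis and 66 mm along its y axis (8 mm to spare on each side of the remote control), walls 4 mm thick (outside 156 x 74 mm), overall height 8 mm, its floor 4 mm above the desk; origin at the centre of its underside, on the desk, z up; as long as the power bank's tray but narrower
- staples_tray: shallow brown wooden tray for the box of staples, fixed to the desk, at any of five places; inside 68 mm along its y axis and 46 mm along its x axis (8 mm to spare on each side of the box of staples), walls 4 mm thick (outside 76 x 54 mm), overall height 8 mm, its floor 4 mm above the desk; origin at the centre of its underside, on the desk, z up; the second smallest tray
- rubber_tray: shallow brown wooden tray for the eraser, fixed to the desk, at any of five places; inside 58 mm along its y axis and 38 mm along its x axis (8 mm to spare on each side of the eraser), walls 4 mm thick (outside 66 x 46 mm), overall height 8 mm, its floor 4 mm above the desk; origin at the centre of its underside, on the desk, z up; the smallest tray
- glue_stick: bystander: white and yellow glue stick standing upright behind the work, 26 mm thick, 89 mm tall; origin at the centre of its foot
- dropper: bystander: small brown dropper bottle standing upright behind the work, 34 mm thick, 102 mm tall; origin at the centre of its foot
Not all that is in view belongs to the job. What is shaped like the staples_tray but orange is not meant.

How it is judged:
By the outcome, as a careful person would: the job done as asked, in the order asked, and still so for the second after the job is handed in, with the robot touching nothing.
It also fails if it takes over 109 s, if anything falls off the work surface, if the arm or the gripper's body presses on something with over 40 N, if the wrist force passes 120 N, or if a joint passes its speed limit or range.

### The arm

A 6-joint arm with a two-finger parallel gripper is mounted at the origin on a cart in front of the work surface, level with it; the furniture and walls round the work are solid. World frame = base frame: x ahead of the robot, y to its left, z up, the work surface at z = 0. Lengths are in m, angles in rad, forces in N, time in s.
With the tool pointing down it reaches from about 0.4 to 0.925 m from the base axis. Payload 3.4 kg.
Tool frame: the origin (TCP) lies midway between the tips of the shut fingers; the grasp point (between the pads) lies 19 mm behind it; z points along the fingers, y is the line along which they close (so a half turn about z gives the same grasp; the last joint's range is limited). The gripper opens to 85 mm and grips with 20 to 120 N. Pads are 22 mm wide; open, the fingers measure 114 mm over their backs; the gripper's body (76 mm by 85 mm) begins 54 mm behind the grasp point. The pads swing forward as they close: fully open they stand 13 mm farther back than shut.
Start: joints at [1.077, 0.307, 1.506, -0, 1.328, -0.073], TCP at [0.235, 0.525, 0.231] pointing down, gripper open.
Joint ranges: [-3.12, 3.12], [-1.05, 2.28], [0.14, 2.33], [-1.42, 4.57], [0.1, 2.73], [-2.68, 2.68]. Speed limits (rad/s): [2.57, 2.57, 3.14, 3.14, 3.14, 3.14].

### API

Orientations are given as a unit quaternion [w, x, y, z].
In Python, from rig import bot, eoat, imaging gives the robot as it stands. Calls block until the motion is done:
- bot.movep(position, orientation): joint-space move of the TCP to a pose.
- bot.move_linear(position, speed=0.15, orientation=None, max_force=None): straight line of the TCP; orientation=None keeps the orientation; speed is the mean speed in m/s. With max_force (N) it stops when the force on the tool has changed by that much, and returns True; else False.
- bot.goto_joints(angles): joint-space move.
- eoat.grip(opening): finger opening in m; the grip force is fixed at half the most; returns when the fingers have stopped.
- bot.hold(seconds).
- bot.solve_ik(position, orientation): joint angles nearest the present ones, or None.
- imaging.capture(name): name is "scene" or "side" or "wrist"; returns (picture, depth): 384x512x3 uint8, blue, green, red; 384x512 float32, m along the optical axis (not along the pixel's ray), 0 where there is no reading.
- imaging.camera_model(name): a dict with "fx", "fy", "cx", "cy" (pixels), "distortion" ([k1, k2, p1, p2, k3] as OpenCV has them; the pictures are not rectified), "R" (3x3) and "t" (3): a world point X has camera coordinates R X + t. Camera axes: x right, y down, z forward; pixel columns grow to the right and rows downward; lengths in m; the calibration is good to about 2 mm. A picture is of the moment at which its call begins: read the wrist's pose just before it. camera_model takes no time and is no camera call; for the wrist camera it gives the pose at the moment of the call.
A pose or a line that the arm cannot do raises bot.MotionError and nothing moves.
- bot.job_done(): hands the job in; it is judged then, once.
Trained networks look in the newest picture that a camera, given by its name, has taken for a name from the list of things; names that differ only in an ending like _2 or _b are one class to them, and where a whole thing is asked for, a point or a joint stands for the part that bears it (a point fixed in the world has none). Each returns a list of dicts, best first, with "score" (0 to 1); they miss things now and then, are a little off and sometimes report something else, mostly with a low value. They report only what shows in the picture. A call takes as long as a camera call. They do not tell look-alikes from the thing itself.
- imaging.trace(camera, target): "mask" (384x512 bool, what is visible of it) and "box" ([left, top, right, bottom] in pixels, round what is visible of it).
Readings, each from a call of its own:
- bot.get_clock(): time.
- bot.get_q(): joint angles.
- bot.get_dq(): joint speeds.
- bot.get_effort(): joint torques, N m.
- bot.get_tcp_pos(): TCP position.
- bot.get_eef_rot(): TCP orientation.
- bot.get_ft_force(): force on the tool from outside, world axes, zero at the start.
- bot.get_torque(): the same for the moment, N m.
- bot.get_gripper_width(): finger opening in m.
- bot.get_grasp_force(): force on a finger pad.
Only numpy, scipy, OpenCV 4.12 (cv2) and the standard library are available. Lean on these libraries where they do the work, as an engineer would, in place of code of your own. Each camera call takes 0.05 s, during which the arm holds its last target. There are 200 camera calls.

## Working session

There is one attempt and no reset: what is moved stays moved. The work goes in short steps, each a Python script; the robot and the scene stay as the last script left them, time stands still between calls to the robot, and variables do not carry over. Pictures are saved under pics/ and viewed, at most 14 in all, crops included, and the job is handed in when it is done.

```bash
mkdir -p pics; ls; python3 - <<'E'
from rig import bot,eoat,imaging
import cv2,numpy as np
for n in("scene","side"):
    p,d=imaging.capture(n);cv2.imwrite(f"pics/{n}0.png",cv2.resize(p,(800,600)));np.savez(f"{n}0.npz",p=p,d=d)
    m=imaging.camera_model(n);print(n,{k:np.round(v,3).tolist() for k,v in m.items()})
m=imaging.camera_model("wrist");print({k:np.round(v,3).tolist() for k,v in m.items()})
print(bot.get_clock(),bot.get_eef_rot())
E
```

```text
pics
scene {'fx': 405.063, 'fy': 405.063, 'cx': 261.567, 'cy': 190.663, 'distortion': [-0.142, 0.0, 0.0, 0.0, 0.0], 'R': [[0.736, -0.677, -0.007], [-0.452, -0.483, -0.75], [0.504, 0.555, -0.662]], 't': [-0.394, 0.341, 0.767]}
side {'fx': 368.599, 'fy': 368.599, 'cx': 251.935, 'cy': 195.544, 'distortion': [-0.118, 0.0, 0.0, 0.0, 0.0], 'R': [[-0.973, -0.231, 0.022], [-0.131, 0.468, -0.874], [0.192, -0.853, -0.486]], 't': [0.59, 0.092, 1.184]}
{'fx': 283.115, 'fy': 283.115, 'cx': 255.424, 'cy': 190.437, 'distortion': [-0.073, 0.0, 0.0, 0.0, 0.0], 'R': [[0.408, 0.913, -0.002], [0.878, -0.392, 0.273], [0.248, -0.113, -0.962]], 't': [-0.574, -0.036, 0.379]}
0.1 [-2.54538319e-04  2.08860824e-01  9.77944918e-01 -9.10770171e-04]
```

View pics/scene0.png

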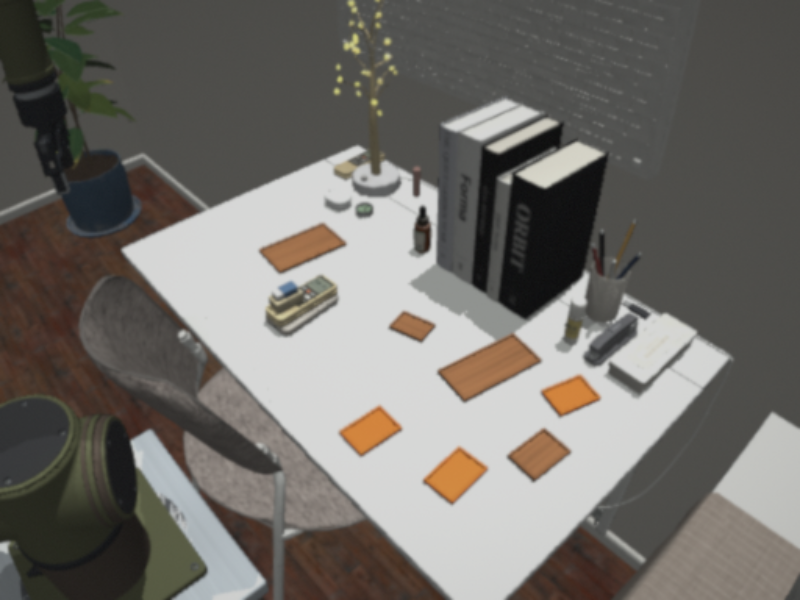

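View pics/side0.png

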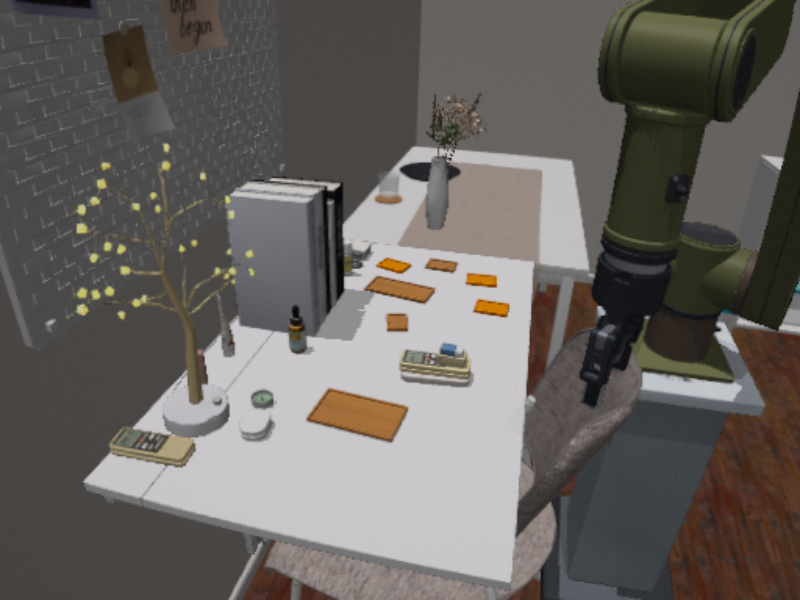

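The scene view (800x600 px) shows:
- **Pile:** (302,303). A look-alike remote sits under the tree at about (350,163), or (150,446) in the side view.
- **Large brown trays:** (303,247) and (490,366). I still have to measure their widths.
- **Small brown trays:** (412,326), which looks smallest, and (540,454).
- **Orange decoys:** (371,431), (456,475) and (571,395).
- **Bystanders:** dropper (422,232) and glue stick (574,322).

I choose the pile's remote and the brown trays.

```bash
cat >h.py <<'E'
from rig import bot,eoat,imaging
import cv2,numpy as np
def model(n):
    m=imaging.camera_model(n);m={k:np.array(v,float) for k,v in m.items()}
    m['K']=np.array([[m['fx'],0,m['cx']],[0,m['fy'],m['cy']],[0,0,1]]);return m
def plane(m,px,z):
    "pixels -> world points on plane z"
    u=cv2.undistortPoints(np.array(px,float).reshape(-1,1,2),m['K'],m['distortion'])[:,0]
    r=np.c_[u,np.ones(len(u))]@m['R'];c=-m['R'].T@m['t']
    return c+r*((z-c[2])/r[:,2])[:,None]
def cloud(m,d,mask):
    v,u=np.nonzero(mask&(d>0));p=cv2.undistortPoints(np.c_[u,v].astype(float).reshape(-1,1,2),m['K'],m['distortion'])[:,0]
    return (np.c_[p,np.ones(len(p))]*d[v,u][:,None]-m['t'])@m['R'],u,v
def rect(xy):
    (c,s,a)=cv2.minAreaRect((np.asarray(xy)[:,:2]*1000).astype(np.float32))
    if s[0]<s[1]: s=s[::-1];a+=90
    a=(a+90)%180-90
    return np.round(c,1),np.round(s,1),round(a,1)   # mm, long/short, angle of long side (deg)
def down(a):
    "tool down, tool y axis (closing line) at angle a deg in world"
    a=np.radians((a+90)%180-90) 
    # x-flip about axis: rotation by pi about horizontal axis at angle b maps y-> angle 2b-90deg
    b=(a+np.pi/2)/2
    return np.array([0,np.cos(b),np.sin(b),0])
def brown(p,lo=(5,90,50),hi=(16,225,200)):
    return cv2.inRange(cv2.cvtColor(p,cv2.COLOR_BGR2HSV),lo,hi)
E
python3 - <<'E'
from h import *
for n in("scene","side"):
    f=np.load(f"{n}0.npz");p,d=f['p'],f['d'];m=model(n)
    hsv=cv2.cvtColor(p,cv2.COLOR_BGR2HSV)
    mk=cv2.inRange(hsv,(3,90,40),(25,255,255))
    k,l,st,c=cv2.connectedComponentsWithStats(mk)
    for i in range(1,k):
        if st[i,4]<60: continue
        w,u,v=cloud(m,d,l==i); 
        if len(w)<30 or abs(np.median(w[:,2]))>.1: continue
        q=plane(m,np.c_[np.nonzero(l==i)[::-1]],.006)
        print(n,np.round(c[i]*800/512),np.round(np.median(hsv[l==i],0)),'z',np.round(np.median(w[:,2])*1e3,1),rect(q))
    if n=="scene":
        w,u,v=cloud(m,d,np.ones(d.shape,bool)); s=(w[:,2]>.012)&(w[:,2]<.12)&(abs(u-193)<28)&(abs(v-194)<24)
        print('pile',w[s].min(0),w[s].max(0),rect(w[s]))
print(down(65.9))
E
```

```text
scene [301. 247.] [ 13. 132. 160.] z 5.5 (array([581.8, 365.2]), array([147.5,  87.5]), -5.4)
scene [411. 326.] [ 13. 132. 156.] z 5.3 (array([587.1,  49.2]), array([62.5, 43.9]), -75.1)
scene [488. 366.] [ 13. 133. 160.] z 4.7 (array([ 615.9, -104.2]), array([154.1,  71.6]), -9.9)
scene [570. 394.] [ 14. 180. 208.] z 5.6 (array([ 662.3, -231.1]), array([77.1, 55.2]), -17.3)
scene [370. 430.] [ 14. 180. 209.] z 4.8 (array([392.9, -69.9]), array([75.8, 55.1]), -2.9)
scene [538. 454.] [ 13. 133. 159.] z 4.9 (array([ 541. , -266.8]), array([74.7, 51.8]), -4.2)
scene [455. 474.] [ 15. 176. 208.] z 4.8 (array([ 430.8, -208.2]), array([77.1, 54. ]), 3.7)
pile [0.40932092 0.17630531 0.01204102] [0.54127928 0.32652754 0.07153077] (array([471.4, 251.3]), array([141.6, 132.2]), -83.6)
side [393. 265.] [ 18. 255. 196.] z 5.4 (array([ 663.1, -227.9]), array([82.3, 64.8]), -18.0)
side [441. 265.] [ 15. 163. 160.] z 5.2 (array([ 541.5, -261.2]), array([73.8, 62.7]), -4.8)
side [481. 279.] [ 18. 255. 200.] z 5.4 (array([ 431.4, -204.7]), array([73.6, 67.6]), 3.3)
side [400. 289.] [ 15. 163. 162.] z 5.1 (array([ 616.3, -100. ]), array([154.3,  83.9]), -10.4)
side [491. 307.] [ 18. 255. 203.] z 5.5 (array([393.8, -66.7]), array([74.7, 67. ]), -2.9)
side [397. 322.] [ 15. 163. 160.] z 5.4 (array([586.9,  54.3]), array([67.3, 41. ]), -76.1)
side [358. 414.] [ 15. 163. 163.] z 4.3 (array([583. , 369.1]), array([151.4,  94.3]), -5.4)
[0.         0.20876521 0.97796579 0.        ]
```

```bash
cat >>h.py <<'E'
def look(name):
    m=model("wrist");p,d=imaging.capture("wrist");np.savez(name+".npz",p=p,d=d,**{'m_'+k:v for k,v in m.items()});return m,p,d
E
python3 - <<'E'
from h import *
for i,(x,y) in enumerate([(.455,.26),(.50,.235)]):
    bot.movep([x,y,.2],down(65.9)); bot.hold(.2)
    m,p,d=look(f"w{i}"); cv2.imwrite(f"pics/w{i}.png",cv2.resize(p,(800,600),interpolation=cv2.INTER_CUBIC))
    for t in("rubber","staples","remote","bank"):
        r=imaging.trace("wrist",t)
        for o in r[:2]:
            w,u,v=cloud(m,d,o['mask']); z=np.percentile(w[:,2],90) 
            q=plane(m,np.c_[u,v],z)
            print(i,t,round(o['score'],2),np.round(o['box']),'z10/50/90',np.round(np.percentile(w[:,2],[10,50,90])*1e3,1),rect(q[abs(w[:,2]-z)<.004]))
print(bot.get_clock())
E
```

```text
0 rubber 0.9 [200. 172. 233. 216.] z10/50/90 [64.1 67.3 68.3] (array([447.6, 217.3]), array([41.6, 22.3]), -4.2)
0 staples 0.77 [189. 161. 234. 208.] z10/50/90 [40.4 54.5 55.8] (array([446.9, 216.2]), array([51.8, 30.6]), -2.0)
0 remote 0.7 [185. 147. 268. 260.] z10/50/90 [31.3 34.2 35.5] (array([476.6, 216.2]), array([130.,  49.]), 2.7)
0 bank 0.97 [181. 145. 272. 233.] z10/50/90 [11.  14.4 15.6] (array([474.6, 216.2]), array([125.2,  65. ]), 6.3)
1 rubber 0.61 [329. 120. 425. 247.] z10/50/90 [3.  4.1 7. ] (array([583.1, 366.5]), array([153.6,  91.3]), -5.4)
1 rubber 0.58 [198. 117. 235. 169.] z10/50/90 [65.5 67.3 68.3] (array([448.2, 217.1]), array([41.7, 22.1]), -4.4)
1 staples 0.95 [193. 112. 242. 171.] z10/50/90 [47.8 54.8 55.9] (array([447.1, 216.3]), array([51.5, 29.9]), -1.2)
1 remote 0.71 [188. 101. 274. 221.] z10/50/90 [32.7 34.3 35.6] (array([477.2, 215.9]), array([129.1,  48.6]), 2.7)
1 bank 0.83 [186.  99. 276. 197.] z10/50/90 [12.9 14.6 15.6] (array([475.8, 215.4]), array([122.7,  65.1]), 5.7)
2.625
```

View pics/w0.png

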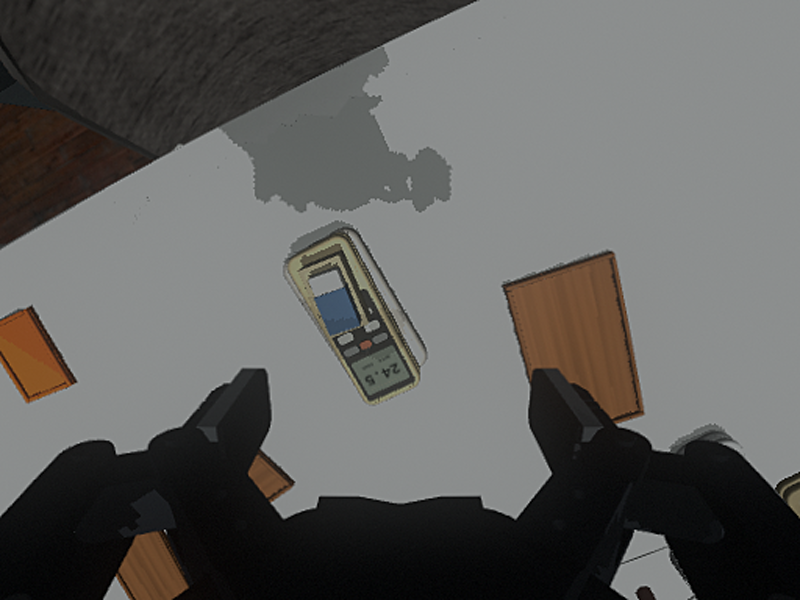

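The wrist view at 800 px shows the pile at (350,310): eraser (333,300), box under it, remote (365,350), bank edge (395,300). The two views agree within about 1 mm, with tops at 67/55/34/15 mm. Before the reach I'll do one close crop of the pile and check the tray choice by hovering over each tray with the wrist camera.

```bash
cat >>h.py <<'E'
def ori(a,xy):
    "closing line at a deg, half turn chosen nearest the arm's azimuth"
    az=np.degrees(np.arctan2(xy[1],xy[0])); a=az+(a-az+90)%180-90
    b=np.radians(a+90)/2; return np.array([0,np.cos(b),np.sin(b),0])
def pick(xy,a,z,pre,lift=.2):
    q=ori(a,xy); eoat.grip(pre); bot.movep([*xy,z+.06],q)
    hit=bot.move_linear([*xy,z],.06,max_force=6); eoat.grip(0.)
    print('pick hit',hit,'z',bot.get_tcp_pos()[2],'w',bot.get_gripper_width(),'F',bot.get_grasp_force())
    bot.move_linear([*xy,z+.04],.06); bot.move_linear([*xy,lift],.2)
    print('lifted w',bot.get_gripper_width(),'F',bot.get_grasp_force(),'t',bot.get_clock())
def tray(name,near,z=.0075):
    m,p,d=look(name); bot_m=brown(p,(3,90,40),(25,255,255))
    k,l,st,c=cv2.connectedComponentsWithStats(cv2.morphologyEx(bot_m,cv2.MORPH_OPEN,np.ones((3,3))))
    for i in range(1,k):
        if st[i,4]<300: continue
        q=plane(m,np.c_[np.nonzero(l==i)[::-1]],z)
        r=rect(q); w,_,_=cloud(m,d,l==i)
        if np.hypot(*(r[0]/1e3-near))<.06: print(name,'tray',*r,'z95',np.round(np.percentile(w[:,2],[50,95])*1e3,1),st[i,:4],np.median(p[l==i],0))
    return m,p,d
def place(xy,a,z,up=.12,opening=None):
    q=ori(a,xy); bot.movep([*xy,z+.06],q); bot.move_linear([*xy,z+.012],.1)
    hit=bot.move_linear([*xy,z],.03,max_force=5); print('place hit',hit,bot.get_tcp_pos())
    w=bot.get_gripper_width(); eoat.grip(opening or w+.012); bot.hold(.1)
    bot.move_linear([*xy,z+.05],.1); bot.move_linear([*xy,up],.25); print('t',bot.get_clock())
E
python3 - <<'E'
from h import *
p=np.load("w1.npz")['p'];cv2.imwrite("pics/crop.png",cv2.resize(p[85:235,160:300],None,fx=4,fy=4,interpolation=cv2.INTER_CUBIC))
pick((.448,.2172),85.7,.0585,.040)
t=np.array([.587,.051]); bot.movep([*t,.2],ori(14.5,t)); bot.hold(.2)
m,p,d=tray("t1",t); cv2.imwrite("pics/t1.png",p)
E
```

```text
pick hit False z 0.05921174312505369 w 0.019433582218603182 F 59.160030484199524
lifted w 0.019240748791813412 F 58.65019619464874 t 6.5417
t1 tray [589.4  51. ] [64.1 44.6] -75.3 z95 [4.2 8.2] [240 145  37  53] [ 73. 104. 146.]
```

View pics/crop.png

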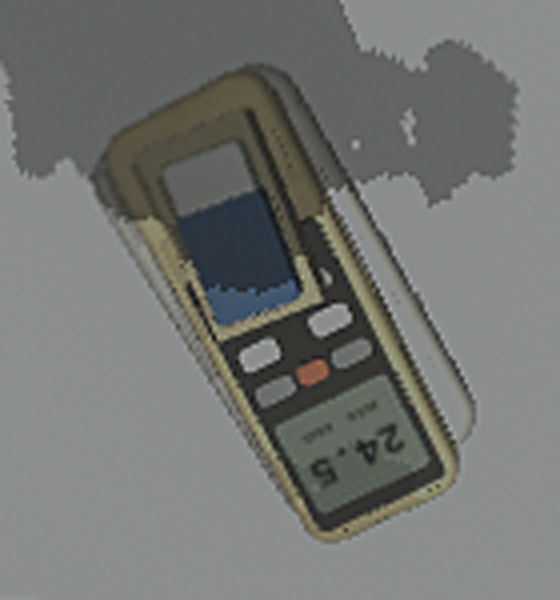

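View pics/t1.png

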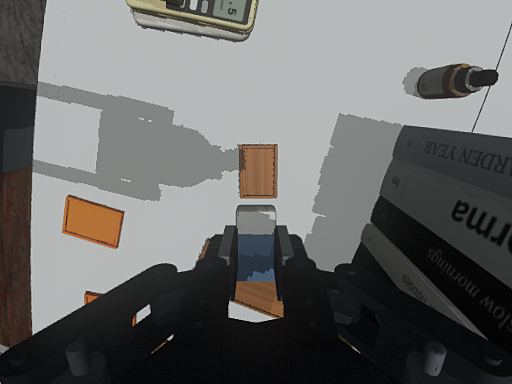

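The crop shows the eraser lying on the box on the remote on the bank, so the right pile. The second view shows the eraser held at (257,240), the small brown tray at (258,171), orange trays at (93,221) and (100,300), and the books to the right from x≈370. I'll check book clearance, then place.

```bash
python3 - <<'E'
from h import *
f=np.load("scene0.npz");w,u,v=cloud(model("scene"),f['d'],np.ones(f['d'].shape,bool))
for n,t in dict(rub=(.589,.051),rem=(.616,-.102),stap=(.541,-.265),bank=(.583,.367)).items():
    s=(w[:,2]>.03)&(w[:,2]<.5)&(w[:,0]>.5); r=np.hypot(*(w[s][:,:2]-t).T); i=r.argmin(); print(n,r[i],w[s][i])
    if n=='rub' and r[i]<.07: raise SystemExit
place((.5885,.051),14.7,.0095,up=.18)
m,p,d=look("r1")
r=imaging.trace("wrist","rubber")
for o in r[:2]:
    W,u,v=cloud(m,d,o['mask']);print(o['score'],o['box'],np.percentile(W[:,2],[10,50,90]),rect(plane(m,np.c_[u,v],.0165)))
tray("r1b",np.array([.589,.051])); cv2.imwrite("pics/r1.png",cv2.resize(p[100:260,170:340],None,fx=3,fy=3))
E
```

```text
rub 0.15247090169807326 [0.74018729 0.07074281 0.11486729]
rem 0.12967285946468757 [ 0.74211629 -0.07183826  0.21226928]
stap 0.2016780207724174 [ 0.74260118 -0.27056654  0.03072592]
bank 0.13543795982496049 [0.53177131 0.24162431 0.03409016]
place hit False [0.58832666 0.05099744 0.00925613]
t 11.0917
0.6 [246.5, 154.3, 266.3, 193.2] [0.01519418 0.0163162  0.01726197] (array([588. ,  51.8]), array([41.9, 20.8]), -75.7)
r1b tray [588.8  50.6] [64.8 44.4] -75.2 z95 [4.6 8.6] [238 146  41  57] [ 71. 101. 142.]
```

View pics/r1.png

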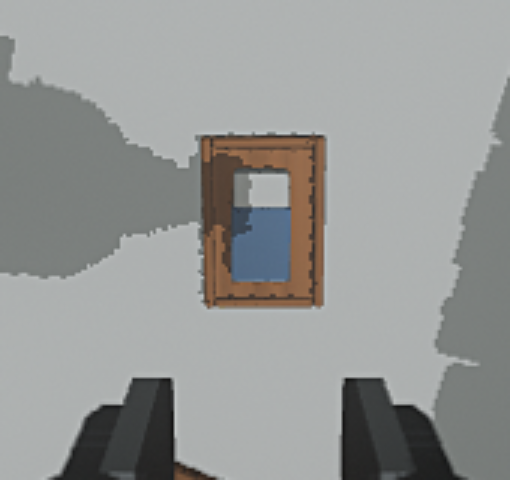

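The eraser is centred and flat in the smallest tray, at (262,225) in the crop. Staples next, with a fresh look first.

```bash
cat >>h.py <<'E'
def find(name,zl,tol=.004,cam="wrist"):
    "top face of a named thing: z, centre, size, angle"
    m,p,d=look("f_"+name); best=None
    for o in imaging.trace(cam,name):
        w,u,v=cloud(m,d,o['mask']); 
        if len(w)<50: continue
        z=np.median(w[abs(w[:,2]-zl)<.006][:,2]) if (abs(w[:,2]-zl)<.006).sum()>40 else np.nan
        s=abs(w[:,2]-z)<tol
        if s.sum()<40: continue
        r=rect(plane(m,np.c_[u,v][s],z)); print(name,round(o['score'],2),'z',round(z*1e3,1),*r)
        best=best or r
    return best,p
E
python3 - <<'E'
from h import *
bot.movep([.465,.235,.2],ori(88.4,(.46,.23))); bot.hold(.2)
r,p=find("staples",.055); find("remote",.034)
cv2.imwrite("pics/s0.png",p)
assert r and np.hypot(*(r[0]-[447,216.3]))<4 and abs(r[1][0]-52)<3 and abs(r[2]+1.6)<4
pick(tuple(r[0]/1e3),r[2]+90,.0405,.048)
t=np.array([.541,-.264]); bot.movep([*t,.22],ori(85.5,t)); bot.hold(.2)
m,p,d=tray("t2",t); cv2.imwrite("pics/t2.png",p)
E
```

```text
staples 0.87 z 55.3 [447.1 215.3] [51.  29.4] -2.0
remote 0.98 z 34.3 [476.6 215.4] [130.   48.7] 2.7
pick hit False z 0.041202692762762075 w 0.028503276645938592 F 59.80651617050171
lifted w 0.028317477553410398 F 59.165085554122925 t 16.35
t2 tray [ 543.8 -266.7] [73.6 53.2] -4.4 z95 [4.3 8.3] [237 135  43  58] [ 75. 106. 149.]
```

View pics/t2.png

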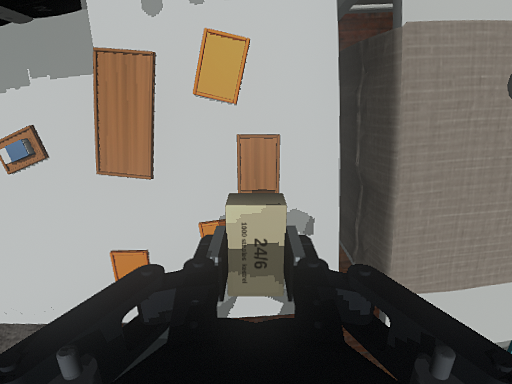

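Box held at (255,245), and the brown tray at (258,163) is the right one; the orange ones at (221,66), (130,265) and (210,228) are not. Its near end is slightly hidden, so I shift the estimate by 1 mm.

```bash
python3 - <<'E'
from h import *
f=np.load("t2.npz")
place((.5428,-.2665),85.6,.0105,up=.2)
find("staples",.025); tray("r2b",np.array([.543,-.266]))
m,p,d=tray("r2c",np.array([.617,-.103])); cv2.imwrite("pics/r2.png",cv2.resize(p[60:260,80:330],None,fx=2,fy=2))
E
```

```text
place hit True [ 0.54300054 -0.26660444  0.01114119]
t 22.0167
staples 0.76 z 25.3 [ 543.1 -266.7] [51.5 29.3] -3.6
r2b tray [ 543.4 -266.6] [74.2 52.8] -4.3 z95 [4.6 8.8] [235 136  45  62] [ 72. 101. 141.]
r2c tray [ 618.1 -105.3] [155.1  75.5] -10.3 z95 [4.2 8. ] [ 81  43  65 140] [ 68. 101. 145.]
```

View pics/r2.png

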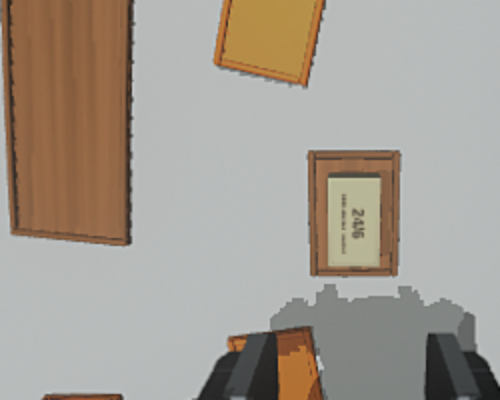

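Box is flat and centred in its tray at (354,222) in the crop. Now the remote, to the 155x75 mm tray.

```bash
python3 - <<'E'
from h import *
bot.movep([.49,.235,.2],ori(92.7,(.49,.23))); bot.hold(.2)
r,p=find("remote",.034); find("bank",.015)
assert r and np.hypot(*(r[0]-[476.8,215.6]))<4 and abs(r[1][0]-131)<4 and abs(r[2]-2.7)<3
pick(tuple(r[0]/1e3),r[2]+90,.0185,.070)
t=np.array([.6175,-.104]); bot.movep([*t,.12],ori(79.8,t)); bot.hold(.1)
place(t,79.8,.0072,up=.22)
find("remote",.023); m,p,d=tray("r3",t); cv2.imwrite("pics/r3.png",p)
E
```

```text
remote 0.67 z 34.3 [477.3 215.1] [128.5  48.9] 2.5
bank 0.71 z 14.6 [475.3 214.8] [124.1  65.4] 5.5
pick hit False z 0.019297146269730094 w 0.04822565220609183 F 62.640817165374756
lifted w 0.04841650231578786 F 62.034627199172974 t 28.7583
place hit True [ 0.61785827 -0.10408459  0.00835676]
t 33.3917
remote 0.62 z 23.3 [ 616.7 -103.8] [128.8  48.7] -10.2
r3 tray [ 616.1 -101.4] [151.1  70.5] -8.7 z95 [4.2 8.4] [227 107  59 117] [ 60.  86. 118.]
r3 tray [ 621.3 -136.2] [124.4  12.7] -8.7 z95 [4.4 8.6] [227 127  12  96] [ 61.  86. 120.]
```

View pics/r3.png

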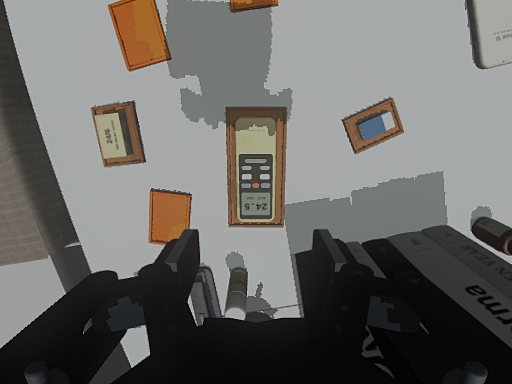

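Remote lies centred in its tray at (256,170). Last, the power bank.

```bash
python3 - <<'E'
from h import *
bot.movep([.495,.235,.2],ori(95.7,(.49,.23))); bot.hold(.2)
r,p=find("bank",.015)
assert r and np.hypot(*(r[0]-[475.5,215]))<5 and abs(r[1][0]-126)<5 and abs(r[2]-5.5)<4
pick(tuple(r[0]/1e3),r[2]+90,-.002,.085)
t=np.array([.583,.3665]); bot.movep([*t,.15],ori(84.6,t)); bot.hold(.1)
m,p,d=tray("t4",t); cv2.imwrite("pics/t4.png",p)
E
```

```text
bank 0.96 z 14.9 [474.9 214.8] [124.9  65.4] 5.7
pick hit False z -0.0010661355470925268 w 0.0643497050189126 F 65.85057735443115
lifted w 0.06420958739522763 F 66.53598189353943 t 39.45
```

View pics/t4.png

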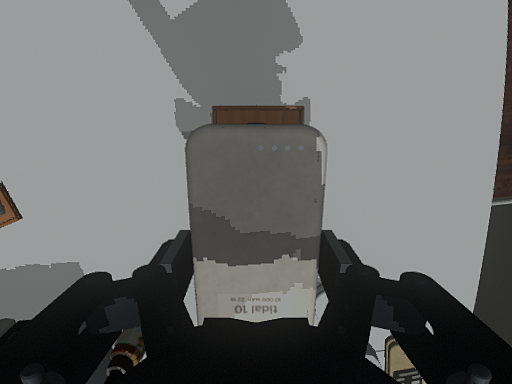

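Bank is held square at (256,220), with the tray showing behind it at (258,115). Placing.

```bash
python3 - <<'E'
from h import *
t=np.array([.583,.3665])
place(t,84.6,.002,up=.22,opening=.085)
find("bank",.019); m,p,d=tray("r4",t); cv2.imwrite("pics/r4.png",p)
p,d=imaging.capture("scene"); cv2.imwrite("pics/s9.png",cv2.resize(p,(800,600)))
E
```

```text
place hit True [0.58330589 0.36666998 0.0029828 ]
t 43.8167
bank 0.62 z 18.9 [582.5 366.7] [126.7  65.3] -5.7
r4 tray [581.3 367.2] [144.2  89.1] -5.5 z95 [4.2 8.4] [222 109  72 113] [48. 68. 96.]
```

View pics/r4.png

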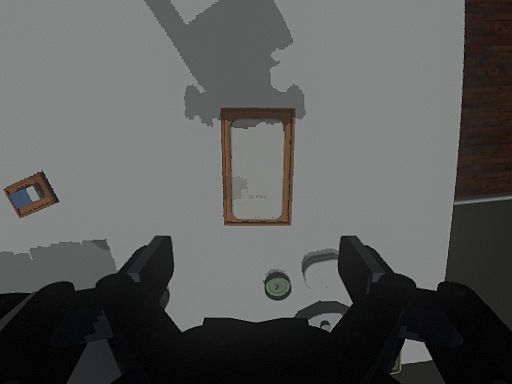

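View pics/s9.png

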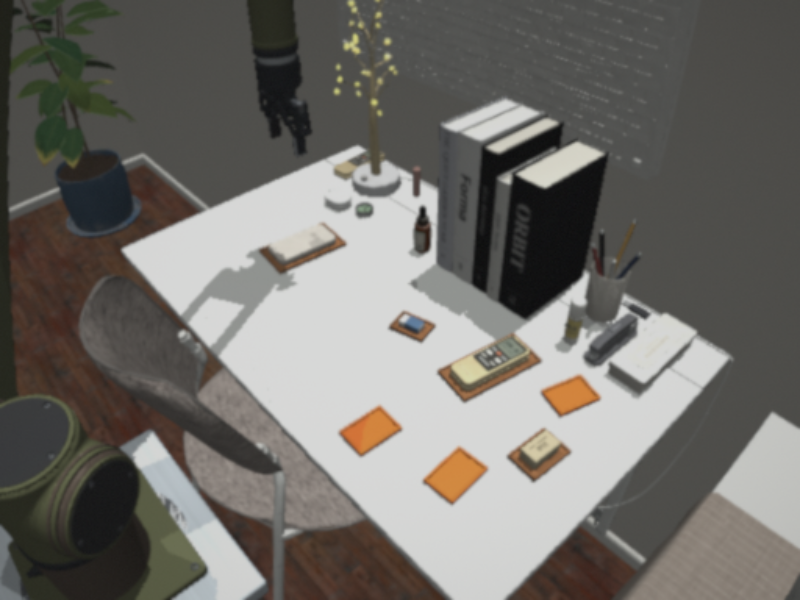

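All four things lie centred in their trays: bank (303,245), eraser (412,324), remote (490,362), staples (540,450). The dropper (422,232) and glue stick (574,322) haven't moved.

```bash
python3 -c "
from rig import bot
print(bot.job_done())"
```

```text
the job is handed in; nothing more can be done
None
```

The pile is taken apart in order, with the eraser, staples, remote and power bank each lying flat and lined up in their own trays, the bystanders untouched, and the job handed in at about 44 s.

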